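# Pack out the glue-up jig and hold the clamp shut

## Robot

A 7-joint arm with a two-finger parallel gripper is mounted at the origin on the work surface. World frame = base frame: x ahead of the robot, y to its left, z up, the work surface at z = 0. Lengths are in m, angles in rad, forces in N, time in s.
With the tool pointing down it reaches from about 0.4 to 0.85 m from the base axis. Payload 10.4 kg.
Tool frame: the origin (TCP) lies between the finger pads; the fingertips stand 19 mm ahead of it and the grasp point (between the pads) is the TCP; z points along the fingers, y is the direction in which the jaws open and shut (so a half turn about z gives the same grasp; the last joint's range is limited). The gripper opens to 85 mm and grips with 20 to 120 N. Pads are 22 mm wide; open, the fingers measure 114 mm over their backs; the gripper's body (76 mm by 85 mm) begins 54 mm behind the grasp point. The pads swing forward as they close: fully open they stand 13 mm farther back than shut.
Start: joints at [-1.276, 0.332, -0.065, 1.46, 0.022, 1.35, -0.088], TCP at [0.195, 0.594, 0.25] pointing down, gripper open.
Joint ranges: [-2.6, 2.6], [-0.5, 2.12], [-1.47, 1.34], [0.16, 2.42], [-1.27, 4.41], [0.06, 2.06], [-2.6, 2.6]. Speed limits (rad/s): [2.22, 2.22, 2.79, 2.79, 3.14, 3.14, 3.14].

## Interface

Orientations are given as a 3x3 rotation matrix whose columns are the frame's x, y, z axes.
In Python, from bench import telemetry, cams, ticket gives the robot as it stands. The module is installed in compiled form; this text tells all that it offers.
- The arm moves only by the tool apply_moves, never from a script. Its argument "motion" is text: rows parted by semicolons, each of 7 numbers parted by spaces: the turn, a rotation vector about the tool's x, y, z in degrees, then the shift along the tool's x, y, z in mm, then the gripper command: -1 is fully open, 1 is shut, values between are in proportion. A call has 1 to 8 rows; each row is the pose to reach, as a shift and turn from the pose measured when the call began, along the tool's axes at that moment; what a row does not reach only later rows make up. A row lasts 1/12 s, in which the tool goes at most 41.7 mm and 7.16 degrees, less where a joint would pass 70% of its speed; a pose out of reach is approached as far as the arm can. A call with a gripper value outside its range is refused whole. The fingers move at their own pace and stop on an object; "newtons" is the grip in N (left out, the last holds). Time passes only in rows, so rows that repeat a pose let the fingers close. It gives the time, the measured TCP pose, the force and the opening at its end, in the units of the state.
- telemetry.get_state(): the state, without advancing time (a new reading comes with each control period).
- cams.grab_frame(name): name is "scene" or "top"; returns the picture (420x560x3 uint8, red, green, blue); there is no depth.
- cams.camera_info(name): a dict with "intrinsics" (3x3 intrinsics, pixels), "distortion" ([k1, k2, p1, p2, k3] as OpenCV has them; the pictures are not rectified), "R" (3x3) and "t" (3): a world point X has camera coordinates R X + t. Camera axes: x right, y down, z forward; pixel columns grow to the right and rows downward; lengths in m; the calibration is good to about 2 mm. A picture is of the moment at which its call begins. camera_info takes no time and is no camera call.
- ticket.hand_in(): hands the job in, once; it reports no verdict.
The state is a dict: "time": time; "joint_pos": joint angles; "qvel": joint speeds; "joint_efforts": joint torques, N m; "ee_pos": TCP position; "eef_rot": TCP orientation; "wrist_force": force on the tool from outside, world axes, zero at the start; "wrist_torque": the same for the moment, N m; "opening": finger opening in m.
Only numpy, scipy, OpenCV 4.12 (cv2) and the standard library are available. Lean on these libraries where they do the work, as an engineer would, in place of code of your own. Each camera call takes 0.05 s, during which the arm holds its last target.

## Task

The table rail in the glue-up jig is too far from the sliding clamp jaw: stand plywood packers on edge in the gap between rail and jaw, flat against one another, adding them until the jaw, pushed towards the rail, tightens on the stack before it runs out of travel. Then keep the jaw pushed firmly (about 10 newtons) so that the stack presses the rail flat against the blue fence, and finish while still holding the jaw shut, because it springs open when let go. Leave the hammer, screwdriver and glue jar alone.

Things in the scene. Friction and masses are not known exactly. Their poses are not given: they have to be found in the camera images.
- jig: Fixed plywood jig bed on the bench, 180 (x) x 250 (y) x 18 mm thick, two aluminium strips on top. Origin: on the bench surface (underside of the bed) below the middle of the jaw's face when the jaw is fully open; the bed runs from y = -90 to +160 mm. Its y axis is the closing direction, from jaw to rail and fence; z is up. The top of the bed is at z = 18 mm. It is open at both x ends of the gap.
- jaw: Sliding jaw of dark wood with a steel face, on the jig: 90 (x) x 45 (y) x 48 mm high, a blue upright grip on top. Origin: on the middle of its face, at the bed's top level; the block lies at y = -45 to 0 mm. Axes as the jig's. It slides only along the jig's y, from open (origin at the jig's y = 0; the start) to its end stop at y = 34 mm. A spring pushes it open: 2 N at first, 4 N at the end.
- jaw_grip (a point): Middle of the top of the jaw's blue grip, an upright block 34 (x) x 22 (y) mm that stands from 48 to 84 mm above the bed's top (36 mm tall). This point is 84 mm above the bed's top, 26 mm behind (-y of) the jaw's face.
- fence: Fixed blue fence with two black knobs, 170 (x) x 30 (y) x 45 mm high, set across the jig beyond the rail, at a different y in each run. Origin: on the bed's top, middle of the lower edge of its face towards the rail; the fence lies at y = 0 to 30 mm. Axes as the jig's.
- rail: The workpiece, a loose brown hardwood table rail with two dark mortices, 160 (x) x 40 (y) x 44 mm high, 0.2 kg, lying on the bed across the jig, 1 to 4 mm short of the fence at the start. Origin: centre of its underside. With the rail against the fence, 54 to 86 mm lie between it and the open jaw: two or three packers are needed.
- board: Fixed dark offcut board on the bench, 170 (x) x 220 (y) x 12 mm, on which the four packers stand. Origin: centre of its underside.
- packer0: Loose plywood packer with dark plies, one of four alike, 60 (x) x 18 (y) x 45 mm high, about 35 g, stood on its long edge on the offcut board. Origin: centre of its underside. Its y axis is its 18 mm thickness, z is up.
- packer1: Loose plywood packer with dark plies, one of four alike, 60 (x) x 18 (y) x 45 mm high, about 35 g, stood on its long edge on the offcut board. Origin: centre of its underside. Its y axis is its 18 mm thickness, z is up.
- packer2: Loose plywood packer with dark plies, one of four alike, 60 (x) x 18 (y) x 45 mm high, about 35 g, stood on its long edge on the offcut board. Origin: centre of its underside. Its y axis is its 18 mm thickness, z is up.
- packer3: Loose plywood packer with dark plies, one of four alike, 60 (x) x 18 (y) x 45 mm high, about 35 g, stood on its long edge on the offcut board. Origin: centre of its underside. Its y axis is its 18 mm thickness, z is up.
- hammer: Bystander: hammer lying beyond the jig, to be left alone. Origin under its middle, x along its length.
- screwdriver: Bystander: screwdriver lying beyond the jig, to be left alone. Origin under its middle, x along its length.
- glue_jar: Bystander: white glue jar with an orange lid, 60 mm across and 70 mm high, to be left alone. Origin: centre of its underside.
Not all that is in view belongs to the job. Leave any purple or yellow look-alike of the packer3 alone.

How it is judged:
At the end, for the whole second after the job is handed in: The fingers still push the jaw (over 4 N); the jaw presses a packer, a packer presses the rail and the rail presses the fence (over 2 N each); those packers stand on edge and flat to jaw and rail (within 0.15 rad); the rail lies flat to the fence (within 0.05 rad); the jaw is at rest (contact force between the fingers and jaw above 4 N and ((contact force between packer0 and jaw above 2 N and angle between the y axis of packer0 and the y axis of jig, either way round below 0.15 rad and angle between the z axis of packer0 and the z axis of jig, either way round below 0.15 rad) or (contact force between packer1 and jaw above 2 N and angle between the y axis of packer1 and the y axis of jig, either way round below 0.15 rad and angle between the z axis of packer1 and the z axis of jig, either way round below 0.15 rad) or (contact force between packer2 and jaw above 2 N and angle between the y axis of packer2 and the y axis of jig, either way round below 0.15 rad and angle between the z axis of packer2 and the z axis of jig, either way round below 0.15 rad) or (contact force between packer3 and jaw above 2 N and angle between the y axis of packer3 and the y axis of jig, either way round below 0.15 rad and angle between the z axis of packer3 and the z axis of jig, either way round below 0.15 rad)) and ((contact force between packer0 and rail above 2 N and angle between the y axis of packer0 and the y axis of jig, either way round below 0.15 rad and angle between the z axis of packer0 and the z axis of jig, either way round below 0.15 rad) or (contact force between packer1 and rail above 2 N and angle between the y axis of packer1 and the y axis of jig, either way round below 0.15 rad and angle between the z axis of packer1 and the z axis of jig, either way round below 0.15 rad) or (contact force between packer2 and rail above 2 N and angle between the y axis of packer2 and the y axis of jig, either way round below 0.15 rad and angle between the z axis of packer2 and the z axis of jig, either way round below 0.15 rad) or (contact force between packer3 and rail above 2 N and angle between the y axis of packer3 and the y axis of jig, either way round below 0.15 rad and angle between the z axis of packer3 and the z axis of jig, either way round below 0.15 rad)) and contact force between rail and fence above 2 N and angle between the y axis of rail and the y axis of fence, either way round below 0.05 rad and linear speed of jaw below 0.02 m/s); the arm keeps its last pose, push and grip.
It fails at once if the hammer is moved by more than 30 mm (distance of hammer from where it was at the start of the episode above 0.03 m).
It fails at once if the screwdriver is moved by more than 30 mm (distance of screwdriver from where it was at the start of the episode above 0.03 m).
It fails at once if the glue jar is moved by more than 30 mm (distance of glue_jar from where it was at the start of the episode above 0.03 m).
It also fails if it takes over 72 s, if anything falls off the work surface, if the arm or the gripper's body presses on something with over 40 N, if the wrist force passes 120 N, or if a joint passes its speed limit or range.

## Working session

There is one attempt and no reset: what is moved stays moved. The work goes in short steps, Python scripts to look and compute and a tool call to move; the robot and the scene stay as the last step left them, time stands still between calls to the robot, and variables do not carry over. Pictures are saved under pics/ and viewed, and the job is handed in when it is done.

Besides the shell and the picture viewer there is one more tool, called in YAML: its name, and indented under it one key for each argument. apply_moves: Moves the arm, as the interface text tells. Its arguments: {"type":"object","properties":{"motion":{"type":"string"},"newtons":{"type":"number"}},"required":["motion"]}

```bash
mkdir -p pics
python3 - <<'E'
from bench import telemetry, cams
import cv2
s=telemetry.get_state()
for k,v in s.items(): print(k,v)
for n in("scene","top"):
    im=cams.grab_frame(n); cv2.imwrite(f"pics/{n}0.png",im[:,:,::-1]); 
    c=cams.camera_info(n); print(n,c)
E
```

```text
time 0.0
joint_pos [-1.27557284  0.3328743  -0.06469109  1.46093166  0.0216305   1.3498719
 -0.08850073]
qvel [ 0.00191231 -0.00122032 -0.00038573 -0.0017199   0.00031062 -0.00150535
 -0.00130794]
joint_efforts [ 9.03497730e-04 -6.25435710e+01  4.94148396e-02 -3.91623223e+01
  1.61056226e-02  9.58042801e-03  5.16191974e-06]
ee_pos [0.19522494 0.59337507 0.24951898]
eef_rot [[-9.49923574e-01  3.12482139e-01 -3.42174327e-04]
 [ 3.12482312e-01  9.49922625e-01 -1.34609387e-03]
 [-9.55911581e-05 -1.38560973e-03 -9.99999035e-01]]
wrist_force [ 0.50406928  1.34743445 -0.02767025]
wrist_torque [-0.00014117 -0.00678634  0.04316572]
opening 0.08557602035133124
scene {'intrinsics': array([[514.93654509,   0.        , 276.03150842],
       [  0.        , 514.93654509, 205.7096223 ],
       [  0.        ,   0.        ,   1.        ]]), 'distortion': array([-0.18492169,  0.        ,  0.        ,  0.        ,  0.        ]), 'R': array([[ 0.73238742,  0.68085771, -0.00643773],
       [ 0.46159829, -0.50343979, -0.730394  ],
       [-0.50053539,  0.53195973, -0.68299573]]), 't': array([-0.3702424 , -0.20927949,  1.62421186])}
top {'intrinsics': array([[414.7885421 ,   0.        , 277.99242535],
       [  0.        , 414.7885421 , 211.59829767],
       [  0.        ,   0.        ,   1.        ]]), 'distortion': array([-0.1056618,  0.       ,  0.       ,  0.       ,  0.       ]), 'R': array([[ 0.00507944, -0.99937514, -0.03497889],
       [-0.98138781,  0.00173313, -0.19202856],
       [ 0.19196919,  0.03530325, -0.98076578]]), 't': array([-0.03636614,  0.53261749,  1.00664429])}
```

View pics/scene0.png

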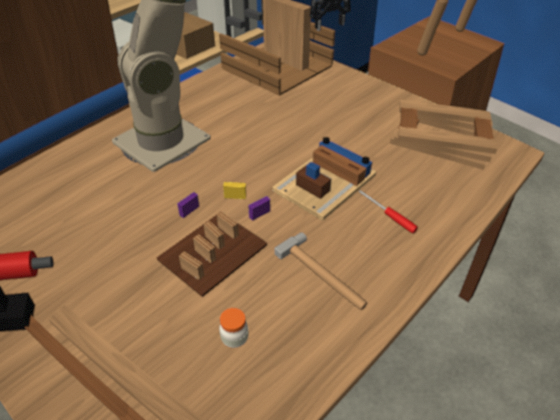

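View pics/top0.png

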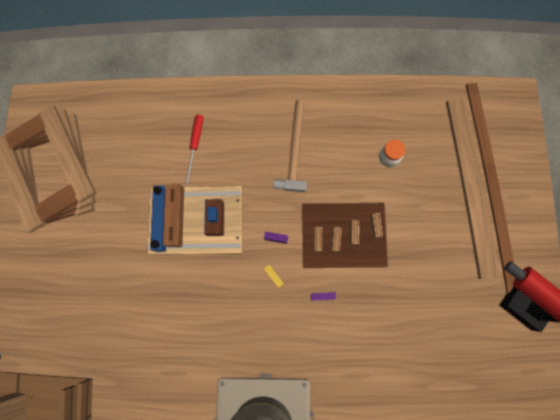

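```bash
cat > h.py <<'E'
import numpy as np, cv2
from bench import cams, telemetry
C={n:cams.camera_info(n) for n in("scene","top")}
def ray(n,px):
    c=C[n]; p=cv2.undistortPoints(np.array(px,float).reshape(-1,1,2),c["intrinsics"],np.array(c["distortion"])).reshape(-1,2)
    d=np.c_[p,np.ones(len(p))]@c["R"]; o=-c["R"].T@c["t"]; return o,d
def onz(n,px,z):
    o,d=ray(n,px); return o+d*((z-o[2])/d[:,2])[:,None]
def proj(n,X):
    c=C[n]; return cv2.projectPoints(np.array(X,float).reshape(-1,1,3),cv2.Rodrigues(c["R"])[0],c["t"],c["intrinsics"],np.array(c["distortion"]))[0].reshape(-1,2)
def crop(im,x0,y0,x1,y1,k,name):
    o=cv2.resize(im[y0:y1,x0:x1,::-1],None,fx=k,fy=k,interpolation=cv2.INTER_CUBIC)
    for x in range((x0//10+1)*10,x1,10):
        cv2.line(o,((x-x0)*k,0),((x-x0)*k,6),(0,255,0),1); 
        if x%20==0: cv2.putText(o,str(x),((x-x0)*k-10,18),0,.4,(0,255,0),1)
    for y in range((y0//10+1)*10,y1,10):
        cv2.line(o,(0,(y-y0)*k),(6,(y-y0)*k),(0,255,0),1); cv2.putText(o,str(y),(8,(y-y0)*k+4),0,.4,(0,255,0),1)
    cv2.imwrite(name,o)
E
python3 - <<'E'
from h import *
t=cv2.imread("pics/top0.png")[:,:,::-1]; s=cv2.imread("pics/scene0.png")[:,:,::-1]
crop(t,295,195,395,275,8,"pics/tb.png"); crop(t,145,180,250,258,7,"pics/tj.png")
crop(s,150,175,275,295,5,"pics/sb.png"); crop(s,265,130,385,220,6,"pics/sj.png")
E
```

```text
(no output)
```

View pics/tb.png

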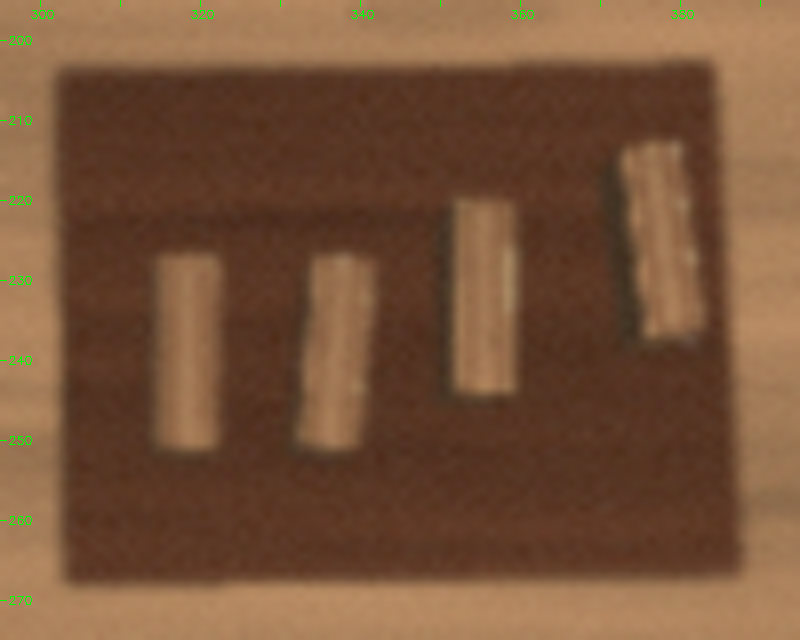

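View pics/tj.png

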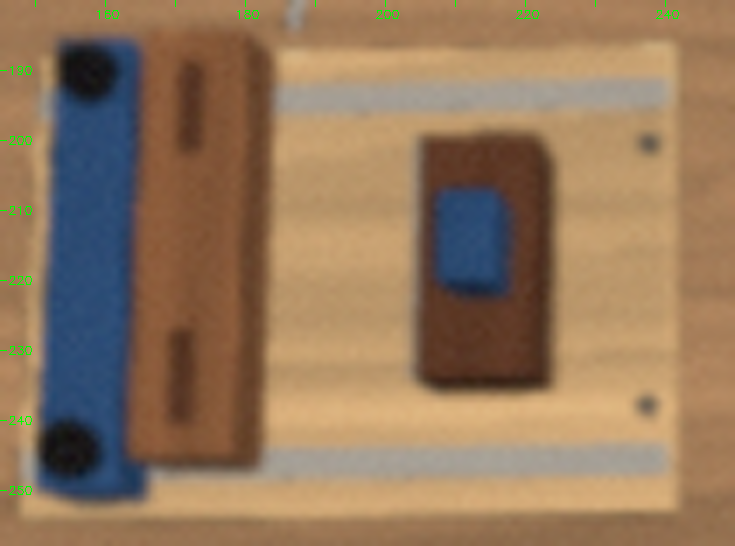

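View pics/sb.png

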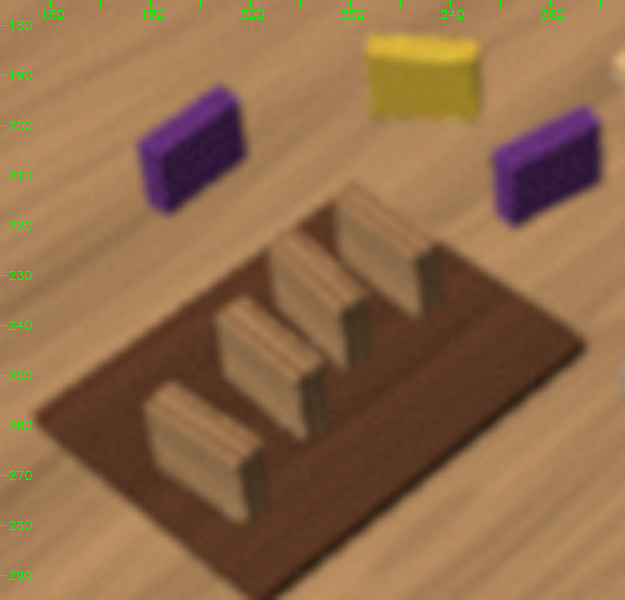

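View pics/sj.png

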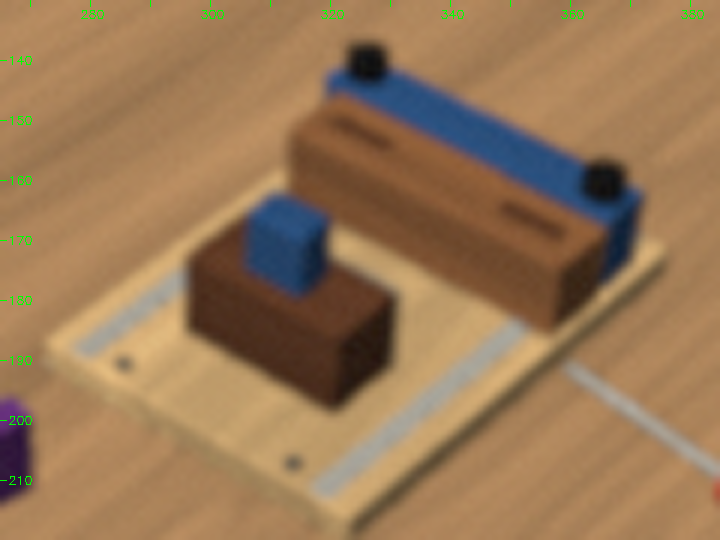

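Run:
```python
from h import *
t=cv2.imread("pics/top0.png")
K=8
up=cv2.resize(t,None,fx=K,fy=K,interpolation=cv2.INTER_CUBIC)
f=lambda p:(np.array(p,float)+.5)/K-.5
def rects(mask,z,amin,tag):
    cs,_=cv2.findContours(mask,cv2.RETR_EXTERNAL,cv2.CHAIN_APPROX_NONE)
    for c in cs:
        if cv2.contourArea(c)<amin*K*K: continue
        P=onz("top",f(c[:,0]),z)[:,:2]*1000
        r=cv2.minAreaRect(P.astype(np.float32)); print(tag,"px",f(c[:,0]).mean(0).round(1),"c",np.round(r[0],1),"size",np.round(r[1],1),"ang",round(r[2],2))
m=np.zeros(up.shape[:2],np.uint8)
g=up[:,:,1].astype(int)
m[(g>82)]=255
roi=np.zeros_like(m); roi[208*K:262*K,308*K:384*K]=255
rects(m&roi,.057,50,"packer")
hsv=cv2.cvtColor(up,cv2.COLOR_BGR2HSV)
bl=cv2.inRange(hsv,(100,100,40),(125,255,255)); roi[:]=0; roi[200*K:226*K,200*K:222*K]=255
rects(bl&roi,.102,20,"grip")
F=lambda L:np.array(L,float)/7+[145,180]-.07
np.set_printoptions(suppress=True,precision=1)
print("bed",onz("top",F([(677,511),(675,42),(22,517)]),.018)*1000)
print("jawtop",onz("top",F([(418,135),(543,135),(552,385),(418,386)]),.066)*1000)
print("railtop",onz("top",F([(140,35),(247,35),(237,463),(125,460)]),.062)*1000)
print("fencetop",onz("top",F([(142,45)]),.063)*1000)
# scene check
G=lambda L:np.array(L,float)/6+[265,130]-.07
print("bed s",onz("scene",G([(45,345),(350,533),(662,248)]),.018)*1000)
print("jaw s",onz("scene",G([(188,257),(335,345),(396,292)]),.066)*1000)
print("rail s",onz("scene",G([(290,133),(553,265),(608,228),(330,95)]),.062)*1000)
H=lambda L:np.array(L,float)/5+[150,175]-.1
print("pk s",onz("scene",H([(145,400),(240,462),(265,440),(170,382)]),.057)*1000)
```

```text
packer px [336.6 238.5] c [ 462.9 -182.6] size [20.9 62.5] ang 83.67
packer px [318.1 238.4] c [ 463.  -136.4] size [19.8 62. ] ang 88.76
packer px [355.1 231.7] c [ 480.  -229.7] size [20.7 62.1] ang 87.25
packer px [377.4 224.5] c [ 498.2 -286.1] size [63.1 20.8] ang 5.29
grip px [212.  214.1] c [516.9 124.1] size [36.1 24.1] ang 2.18
bed [[430.1  59.5  18. ]
 [609.3  64.1  18. ]
 [426.3 308.2  18. ]]
jawtop [[562.3 151.5  66. ]
 [562.1 105.5  66. ]
 [470.5  99.4  66. ]
 [470.  147.9  66. ]]
railtop [[601.8 259.   62. ]
 [601.5 218.3  62. ]
 [442.4 213.9  62. ]
 [443.3 255.3  62. ]]
fencetop [[597.7 257.6  63. ]]
bed s [[436.9  59.3  18. ]
 [618.8  58.3  18. ]
 [606.7 311.9  18. ]]
jaw s [[481.3 107.3  66. ]
 [568.6 105.3  66. ]
 [565.9 151.8  66. ]]
rail s [[452.6 214.1  62. ]
 [603.9 219.3  62. ]
 [606.8 258.4  62. ]
 [447.3 250.7  62. ]]
pk s [[ 470.6 -295.1   57. ]
 [ 532.  -289.4   57. ]
 [ 530.4 -272.8   57. ]
 [ 470.5 -279.8   57. ]]
```

Top view: the four tan plywood packers on the dark board sit at (318,239), (337,239), (355,232) and (378,225). These fit the description. The purple pieces at (276,238) and (323,296) and the yellow one at (274,276) are decoys off the board, and the enlarged crop confirms this. The jaw is at (212,214) and the rail at (172,216).

The gap is about 67 mm plus the rail's slack. I'll use three packers, gripped at their 60 mm ends.

```bash
cat > go.py <<'E'
import sys, numpy as np
from bench import telemetry
from scipy.spatial.transform import Rotation as Ro
s=telemetry.get_state(); R=np.array(s["eef_rot"]); p=np.array(s["ee_pos"])
np.set_printoptions(suppress=True,precision=2)
print("t",s["time"],"tcp",p*1000,"yaw",np.degrees(np.arctan2(R[1,1],R[0,1])),"F",np.array(s["wrist_force"]),"open",s["opening"]*1000)
for a in sys.argv[1:]:
    x,y,z,w=map(float,a.split(",")); w=np.radians(w)
    T=np.array([[-np.sin(w),np.cos(w),0],[np.cos(w),np.sin(w),0],[0,0,-1]]).T
    print(a,"->",np.degrees(Ro.from_matrix(R.T@T).as_rotvec()).round(1),(R.T@(np.array([x,y,z])-p*1000)).round(1))
E
sed -i 's/T=np.array(\(.*\)).T$/T=np.array(\1).T/' go.py
python3 go.py 500,200,220,25 463,-136,130,-1.2
```

```text
t 0.1 tcp [195.2  593.43 249.62] yaw 71.79247694142855 F [-0.44  0.54  0.68] open 85.05919501846827
500,200,220,25 -> [-0.1  0.  46.8] [-412.5 -278.5   30. ]
463,-136,130,-1.2 -> [-0.1  0.  73. ] [-482.3 -609.1  120.4]
```

apply_moves:
  motion: "0 0 47 -412 -278 30 -1;0 0 47 -412 -278 30 -1;0 0 47 -412 -278 30 -1;0 0 47 -412 -278 30 -1;0 0 47 -412 -278 30 -1;0 0 47 -412 -278 30 -1;0 0 47 -412 -278 30 -1;0 0 47 -412 -278 30 -1"
  newtons: 30

```text
time: 0.77
ee_pos: [0.3997, 0.3287, 0.2298]
eef_rot: [[-0.415, 0.91, -0.001], [0.91, 0.415, -0.001], [-0.001, -0.001, -1.0]]
wrist_force: [0.4, 1.2, -0.0]
opening: 0.0855
```

```bash
python3 go.py 500,200,220,25 463,-136,130,-1.2
```

```text
t 0.7667 tcp [399.67 328.73 229.78] yaw 24.515071253886898 F [ 0.42  1.21 -0.02] open 85.54892922475854
500,200,220,25 -> [-0.1  0.  -0.5] [-158.7   37.9    9.9]
463,-136,130,-1.2 -> [-0.   0.1 25.7] [-449.  -135.1  100.3]
```

apply_moves:
  motion: "0 0 26 -449 -135 100 -1;0 0 26 -449 -135 100 -1;0 0 26 -449 -135 100 -1;0 0 26 -449 -135 100 -1;0 0 26 -449 -135 100 -1;0 0 26 -449 -135 100 -1;0 0 26 -449 -135 100 -1;0 0 26 -449 -135 100 -1"

```text
time: 1.43
ee_pos: [0.443, 0.0056, 0.1606]
eef_rot: [[0.026, 1.0, -0.0], [1.0, -0.026, -0.001], [-0.001, -0.0, -1.0]]
wrist_force: [1.0, -0.6, 0.5]
opening: 0.0853
```

```bash
python3 go.py 464,-136,110,-1.2
```

```text
t 1.4333 tcp [442.98   5.62 160.62] yaw -1.4771755667489719 F [ 0.99 -0.55  0.46] open 85.30890946584363
464,-136,110,-1.2 -> [-0.   0.  -0.3] [-141.    24.7   50.7]
```

apply_moves:
  motion: "0 0 0 -141 25 45 -1;0 0 0 -141 25 45 -1;0 0 0 -141 25 45 -1;0 0 0 -141 25 45 -1;0 0 0 -141 25 45 -1;0 0 0 -141 25 45 -1"

```text
time: 1.93
ee_pos: [0.4636, -0.1375, 0.1151]
eef_rot: [[0.029, 1.0, -0.002], [1.0, -0.029, -0.002], [-0.002, -0.002, -1.0]]
wrist_force: [-0.2, 0.6, 0.7]
opening: 0.0853
```

```bash
python3 go.py 464,-136,32,-1.2
python3 - <<'E'
from h import *
t=cams.grab_frame("top"); s=cams.grab_frame("scene")
a=cv2.resize(t[180:280,270:400,::-1],None,fx=4,fy=4,interpolation=2); b=cv2.resize(s[160:290,140:280,::-1],None,fx=3,fy=3,interpolation=2)
o=np.zeros((800,560,3),np.uint8);o[:400,:520]=a;o[405:795,:420]=b; cv2.imwrite("pics/g1.png",cv2.resize(o,(420,600)))
E
```

```text
t 1.9333 tcp [ 463.57 -137.52  115.05] yaw -1.6672381579294715 F [-0.24  0.58  0.67] open 85.31866204143839
464,-136,32,-1.2 -> [-0.1  0.1 -0.5] [ 1.7  0.6 83. ]
```

View pics/g1.png

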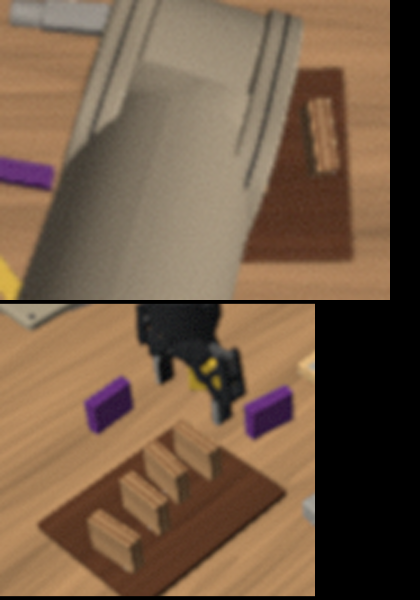

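The top view is hidden by the arm. The scene view shows the open gripper above the first packer, lined up with its length. Descending.

apply_moves:
  motion: "0 0 0 2 0 40 -1;0 0 0 2 0 65 -1;0 0 0 2 0 83 -1;0 0 0 2 0 83 -1;0 0 0 2 0 83 -1"

```text
time: 2.45
ee_pos: [0.464, -0.1322, 0.0327]
eef_rot: [[0.024, 1.0, -0.002], [1.0, -0.024, -0.0], [-0.0, -0.002, -1.0]]
wrist_force: [-0.6, 0.7, 0.5]
opening: 0.0851
```

```bash
python3 go.py
python3 - <<'E'
from h import *
s=cams.grab_frame("scene")
cv2.imwrite("pics/g2.png",cv2.resize(s[180:290,140:280,::-1],None,fx=5,fy=5,interpolation=2))
E
```

```text
t 2.45 tcp [ 464.04 -132.24   32.71] yaw -1.3510625187108471 F [-0.56  0.67  0.46] open 85.07745258979212
```

View pics/g2.png

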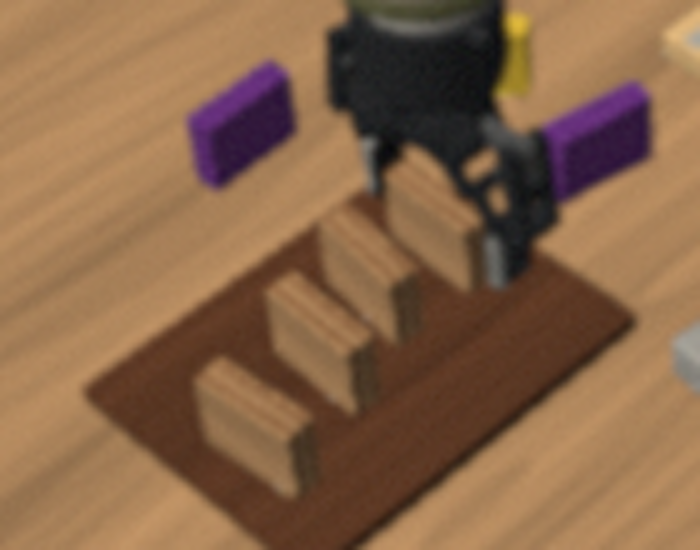

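apply_moves:
  motion: "0 0 0 -4 0 1 -1;0 0 0 -4 0 1 -1;0 0 0 -4 0 1 0.6;0 0 0 -4 0 1 0.6;0 0 0 -4 0 1 0.6;0 0 0 -4 0 1 0.6;0 0 0 -4 0 1 0.6;0 0 0 -4 0 1 0.6"
  newtons: 30

```text
time: 3.17
ee_pos: [0.4651, -0.1366, 0.0332]
eef_rot: [[0.024, 1.0, 0.001], [1.0, -0.024, 0.0], [0.0, 0.001, -1.0]]
wrist_force: [-1.8, 0.5, 6.8]
opening: 0.0596
```

```bash
python3 go.py
```

```text
t 3.1667 tcp [ 465.13 -136.56   33.23] yaw -1.3711150531199758 F [-1.77  0.55  6.83] open 59.6446003202148
```

```bash
python3 go.py 464,-136,190,-1.3 518,201,180,1.5
```

```text
t 3.1667 tcp [ 465.13 -136.56   33.23] yaw -1.3711150531199758 F [-1.77  0.55  6.83] open 59.6446003202148
464,-136,190,-1.3 -> [ 0.  -0.  -0.1] [   0.6   -1.  -156.8]
518,201,180,1.5 -> [ 0.  -0.  -2.9] [ 338.8   44.9 -146.7]
```

apply_moves:
  motion: "0 0 0 0 0 -40 0.6;0 0 0 0 0 -80 0.6;0 0 0 0 0 -120 0.6;0 0 -1 40 5 -147 0.6;0 0 -3 339 45 -147 0.6;0 0 -3 339 45 -147 0.6;0 0 -3 339 45 -147 0.6;0 0 -3 339 45 -147 0.6"

```text
time: 3.83
ee_pos: [0.4961, 0.0643, 0.1791]
eef_rot: [[-0.028, 1.0, 0.002], [1.0, 0.028, 0.001], [0.001, 0.002, -1.0]]
wrist_force: [1.4, -0.1, -1.1]
opening: 0.0598
```

```bash
python3 go.py 518,201,180,1.5
```

```text
t 3.8333 tcp [496.11  64.33 179.14] yaw 1.612599144433179 F [ 1.42 -0.12 -1.13] open 59.75424759797003
518,201,180,1.5 -> [ 0.1 -0.1  0.1] [136.   25.7  -0.7]
```

apply_moves:
  motion: "0 0 0 133 26 0 0.6;0 0 0 133 26 0 0.6;0 0 0 133 26 20 0.6;0 0 0 133 26 50 0.6;0 0 0 133 26 70 0.6;0 0 0 133 26 70 0.6;0 0 0 133 26 70 0.6"

```text
time: 4.42
ee_pos: [0.518, 0.1972, 0.109]
eef_rot: [[-0.027, 1.0, -0.0], [1.0, 0.027, -0.001], [-0.001, -0.0, -1.0]]
wrist_force: [0.4, 0.3, 0.2]
opening: 0.0598
```

```bash
python3 go.py 518,199,41,1.5;  python3 - <<'E'
from h import *
s=cams.grab_frame("scene"); t=cams.grab_frame("top")
cv2.imwrite("pics/p1.png",np.hstack([cv2.resize(s[110:230,255:390,::-1],(400,356),interpolation=2),cv2.resize(t[170:270,140:260,::-1],(400,356),interpolation=2)]))
E
```

```text
t 4.4167 tcp [518.03 197.21 109.02] yaw 1.5757621069395193 F [0.4  0.31 0.24] open 59.76149495255729
518,199,41,1.5 -> [-0.   0.   0.1] [ 1.8  0.  68. ]
```

View pics/p1.png

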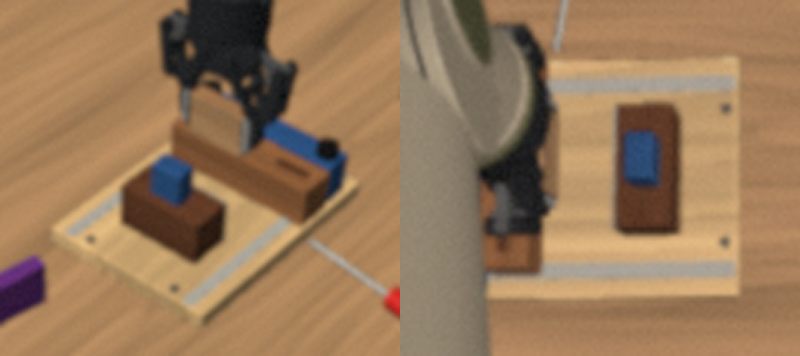

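The packer is held upright above the gap, just in front of the rail. Lowering.

apply_moves:
  motion: "0 0 0 0 0 30 0.6;0 0 0 0 0 50 0.6;0 0 0 0 0 60 0.6;0 0 0 0 0 66 0.6;0 0 0 0 0 69 0.6;0 0 0 0 0 69 0.6"

```text
time: 5.02
ee_pos: [0.5202, 0.1974, 0.0428]
eef_rot: [[-0.026, 1.0, 0.004], [1.0, 0.026, 0.002], [0.002, 0.004, -1.0]]
wrist_force: [0.3, 0.2, 0.1]
opening: 0.06
```

```bash
python3 go.py 518,209,41,1.5
```

```text
t 5.0167 tcp [520.22 197.4   42.76] yaw 1.49066337063766 F [0.31 0.24 0.07] open 60.00598143466286
518,209,41,1.5 -> [ 0.3 -0.1 -0. ] [11.7 -1.9  1.8]
```

apply_moves:
  motion: "0 0 0 0 -2 2 0.6;0 0 0 3 -2 3 0.6;0 0 0 6 -2 3 0.6;0 0 0 8 -2 3 0.6;0 0 0 9 -2 3 0.6;0 0 0 10 -2 3 0.6;0 0 0 10 -2 3 0.6"

```text
time: 5.6
ee_pos: [0.5183, 0.2071, 0.0401]
eef_rot: [[-0.026, 1.0, 0.005], [1.0, 0.026, 0.002], [0.002, 0.005, -1.0]]
wrist_force: [1.6, -3.8, 2.4]
opening: 0.0596
```

```bash
python3 go.py 518,209,40,1.5
```

```text
t 5.6 tcp [518.35 207.07  40.05] yaw 1.4695098316295703 F [ 1.62 -3.83  2.43] open 59.586667076363526
518,209,40,1.5 -> [ 0.3 -0.1 -0. ] [ 1.9 -0.3  0.1]
```

apply_moves:
  motion: "0 0 0 1 0 0 0.6;0 0 0 2 0 0 0.6;0 0 0 2 0 0 0.6"

```text
time: 5.85
ee_pos: [0.5183, 0.2085, 0.04]
eef_rot: [[-0.025, 1.0, 0.005], [1.0, 0.025, 0.001], [0.001, 0.005, -1.0]]
wrist_force: [-0.9, -6.0, 4.1]
opening: 0.0597
```

apply_moves:
  motion: "0 0 0 1 0 0 0.6;0 0 0 2 0 0 0.6;0 0 0 2 0 0 0.6"

```text
time: 6.1
ee_pos: [0.5182, 0.2086, 0.04]
eef_rot: [[-0.023, 1.0, 0.004], [1.0, 0.023, -0.001], [-0.001, 0.004, -1.0]]
wrist_force: [-2.0, -9.6, 6.6]
opening: 0.0596
```

The rail is seated: the force climbs to 9.6 N with no further travel. That puts the gap near 68–70 mm, where two packers would sit right at the jaw's stop, so three it is. Backing off a little and releasing.

apply_moves:
  motion: "0 0 0 -1 0 1 0.6;0 0 0 -1 0 1 0;0 0 0 -1 0 1 -1;0 0 0 -1 0 1 -1;0 0 0 -1 0 1 -1;0 0 0 -1 0 1 -1"

```text
time: 6.6
ee_pos: [0.5181, 0.2079, 0.0388]
eef_rot: [[-0.023, 1.0, 0.003], [1.0, 0.023, -0.001], [-0.001, 0.003, -1.0]]
wrist_force: [0.2, 0.0, 0.4]
opening: 0.0851
```

```bash
python3 go.py 518,205,150,1.5
```

```text
t 6.6 tcp [518.06 207.89  38.85] yaw 1.3400573495404753 F [0.17 0.01 0.37] open 85.07553309944731
518,205,150,1.5 -> [ 0.2  0.  -0.2] [  -3.     0.3 -111.1]
```

Rise, then go to packer B at (463,-182.6), yaw -6.3.

apply_moves:
  motion: "0 0 0 0 0 -30 -1;0 0 0 0 0 -70 -1;0 0 0 0 0 -110 -1;0 0 0 0 0 -140 -1;0 0 7 -390 -55 -140 -1;0 0 7 -390 -55 -140 -1;0 0 7 -390 -55 -140 -1;0 0 7 -390 -55 -140 -1"

```text
time: 7.27
ee_pos: [0.4976, 0.041, 0.179]
eef_rot: [[0.098, 0.995, 0.004], [0.995, -0.098, 0.0], [0.0, 0.004, -1.0]]
wrist_force: [1.2, -0.6, 0.3]
opening: 0.0857
```

```bash
python3 go.py 464,-182,115,-6.3;  python3 - <<'E'
from h import *
s=cams.grab_frame("scene"); t=cams.grab_frame("top")
cv2.imwrite("pics/p2.png",np.hstack([cv2.resize(s[130:225,265:390,::-1],(400,304),interpolation=2),cv2.resize(t[175:260,140:252,::-1],(400,304),interpolation=2)]))
E
```

```text
t 7.2667 tcp [497.64  40.95 179.04] yaw -5.620522534851528 F [ 1.15 -0.65  0.32] open 85.69510026817777
464,-182,115,-6.3 -> [ 0.2 -0.   0.7] [-225.2  -11.9   63.9]
```

View pics/p2.png

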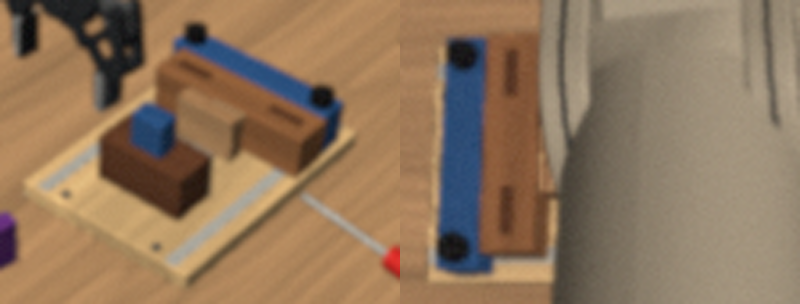

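The first packer stands upright and flat against the rail, at crop (210,122) in the scene view, and the rail touches the fence. Going on to packer B.

apply_moves:
  motion: "0 0 1 -225 -12 20 -1;0 0 1 -225 -12 30 -1;0 0 1 -225 -12 40 -1;0 0 1 -225 -12 50 -1;0 0 1 -225 -12 60 -1;0 0 1 -225 -12 60 -1;0 0 1 -225 -12 60 -1;0 0 1 -225 -12 60 -1"

```text
time: 8.03
ee_pos: [0.4606, -0.1885, 0.1187]
eef_rot: [[0.129, 0.992, 0.002], [0.992, -0.129, -0.002], [-0.001, 0.002, -1.0]]
wrist_force: [0.5, 0.3, 1.0]
opening: 0.0853
```

```bash
python3 go.py 464,-182.5,34,-6.3
```

```text
t 8.0333 tcp [ 460.63 -188.53  118.71] yaw -7.413599425604635 F [0.52 0.25 0.96] open 85.31500518084238
464,-182.5,34,-6.3 -> [ 0.1  0.1 -1.1] [ 6.5  2.4 84.7]
```

apply_moves:
  motion: "0 0 -1 5 2 20 -1;0 0 -1 5 2 40 -1;0 0 -1 5 2 50 -1;0 0 -1 5 2 50 -1"

```text
time: 8.37
ee_pos: [0.4626, -0.1824, 0.0671]
eef_rot: [[0.11, 0.994, -0.001], [0.994, -0.11, -0.001], [-0.001, -0.001, -1.0]]
wrist_force: [-0.1, -0.1, 0.1]
opening: 0.0857
```

```bash
python3 go.py 464,-182.5,34,-6.3
```

```text
t 8.3667 tcp [ 462.65 -182.41   67.13] yaw -6.310633313215429 F [-0.07 -0.05  0.14] open 85.73847460811405
464,-182.5,34,-6.3 -> [-0.   0.1 -0. ] [ 0.1  1.4 33.1]
```

apply_moves:
  motion: "0 0 0 0 1 20 -1;0 0 0 0 1 32 -1;0 0 0 0 1 32 -1;0 0 0 0 1 32 0.6;0 0 0 0 1 32 0.6;0 0 0 0 1 32 0.6;0 0 0 0 1 32 0.6;0 0 0 0 1 32 0.6"

```text
time: 9.03
ee_pos: [0.4643, -0.1828, 0.0362]
eef_rot: [[0.11, 0.994, 0.001], [0.994, -0.11, -0.001], [-0.001, 0.001, -1.0]]
wrist_force: [-1.4, 0.8, 8.2]
opening: 0.0596
```

```bash
python3 go.py 518,180,180,1.5
```

```text
t 9.0333 tcp [ 464.29 -182.85   36.22] yaw -6.329668166306509 F [-1.39  0.79  8.18] open 59.58084638024872
518,180,180,1.5 -> [ 0.   0.1 -7.8] [ 366.4   13.5 -144.2]
```

apply_moves:
  motion: "0 0 0 0 0 -40 0.6;0 0 0 0 0 -80 0.6;0 0 0 0 0 -120 0.6;0 0 -3 40 2 -144 0.6;0 0 -8 366 14 -144 0.6;0 0 -8 366 14 -144 0.6;0 0 -8 366 14 -144 0.6;0 0 -8 366 14 -144 0.6"

```text
time: 9.7
ee_pos: [0.4944, 0.0194, 0.1797]
eef_rot: [[-0.029, 1.0, 0.002], [1.0, 0.029, 0.0], [-0.0, 0.002, -1.0]]
wrist_force: [1.6, -0.4, 0.6]
opening: 0.0596
```

```bash
python3 go.py 518,182,110,1.5
```

```text
t 9.7 tcp [494.39  19.4  179.69] yaw 1.6465691684643031 F [ 1.65 -0.39  0.6 ] open 59.60492938552237
518,182,110,1.5 -> [0.1 0.  0.1] [161.9  28.1  69.8]
```

apply_moves:
  motion: "0 0 0 161 28 0 0.6;0 0 0 161 28 0 0.6;0 0 0 161 28 0 0.6;0 0 0 161 28 20 0.6;0 0 0 161 28 50 0.6;0 0 0 161 28 70 0.6;0 0 0 161 28 70 0.6;0 0 0 161 28 70 0.6"

```text
time: 10.37
ee_pos: [0.5176, 0.1805, 0.1098]
eef_rot: [[-0.028, 1.0, 0.001], [1.0, 0.028, -0.001], [-0.001, 0.001, -1.0]]
wrist_force: [0.5, -0.1, 0.3]
opening: 0.0597
```

```bash
python3 go.py 518.5,183,43,1.5
```

```text
t 10.3667 tcp [517.63 180.53 109.81] yaw 1.6125409081488835 F [ 0.49 -0.06  0.26] open 59.72738068862344
518.5,183,43,1.5 -> [0.1 0.1 0.1] [ 2.5  0.9 66.8]
```

apply_moves:
  motion: "0 0 0 2 1 30 0.6;0 0 0 2 1 50 0.6;0 0 0 2 1 60 0.6;0 0 0 2 1 64 0.6;0 0 0 2 1 66 0.6;0 0 0 2 1 66 0.6"

```text
time: 10.87
ee_pos: [0.5195, 0.1825, 0.045]
eef_rot: [[-0.028, 1.0, 0.003], [1.0, 0.028, -0.0], [-0.0, 0.003, -1.0]]
wrist_force: [0.3, 0.4, 0.1]
opening: 0.0596
```

```bash
python3 go.py 518.5,190,43,1.5
```

```text
t 10.8667 tcp [519.47 182.51  45.02] yaw 1.585820738289033 F [0.31 0.38 0.14] open 59.590941293157826
518.5,190,43,1.5 -> [0.2 0.  0.1] [ 7.5 -0.8  2. ]
```

apply_moves:
  motion: "0 0 0 2 -1 2 0.6;0 0 0 4 -1 2 0.6;0 0 0 6 -1 2 0.6;0 0 0 8 -1 2 0.6;0 0 0 9 -1 2 0.6;0 0 0 9 -1 2 0.6"

```text
time: 11.37
ee_pos: [0.5184, 0.1914, 0.0433]
eef_rot: [[-0.028, 1.0, 0.003], [1.0, 0.028, -0.001], [-0.001, 0.003, -1.0]]
wrist_force: [-1.1, -1.2, 2.0]
opening: 0.0595
```

```bash
python3 go.py 518.5,190,42,1.5
```

```text
t 11.3667 tcp [518.37 191.39  43.26] yaw 1.5804884955039171 F [-1.06 -1.18  1.96] open 59.45711303927988
518.5,190,42,1.5 -> [0.2 0.  0.1] [-1.4  0.1  1.3]
```

apply_moves:
  motion: "0 0 0 1 0 0 0.6;0 0 0 1 0 1 0.6;0 0 0 1 0 1 0;0 0 0 0 0 1 -1;0 0 0 0 0 1 -1;0 0 0 0 0 1 -1;0 0 0 0 0 1 -1"

```text
time: 11.95
ee_pos: [0.5183, 0.1917, 0.0422]
eef_rot: [[-0.028, 1.0, 0.003], [1.0, 0.028, -0.0], [-0.0, 0.003, -1.0]]
wrist_force: [-0.6, 0.4, -0.1]
opening: 0.0856
```

```bash
python3 go.py
```

```text
t 11.95 tcp [518.33 191.67  42.19] yaw 1.5971659676762635 F [-0.64  0.36 -0.1 ] open 85.63825199382545
```

Rise, then go to packer C at (480,-229.7), yaw -2.7.

apply_moves:
  motion: "0 0 0 0 0 -30 -1;0 0 0 0 0 -70 -1;0 0 0 0 0 -110 -1;0 0 0 0 0 -138 -1;0 0 4 -420 -27 -138 -1;0 0 4 -420 -27 -138 -1;0 0 4 -420 -27 -138 -1;0 0 4 -420 -27 -138 -1"

```text
time: 12.62
ee_pos: [0.5115, 0.0237, 0.1805]
eef_rot: [[0.041, 0.999, 0.004], [0.999, -0.041, 0.0], [0.0, 0.004, -1.0]]
wrist_force: [0.7, 0.3, 0.8]
opening: 0.0855
```

```bash
python3 go.py 481,-230,120,-2.7;  python3 - <<'E'
from h import *
s=cams.grab_frame("scene")
cv2.imwrite("pics/p3.png",cv2.resize(s[130:225,265:390,::-1],(600,456),interpolation=2))
E
```

```text
t 12.6167 tcp [511.53  23.71 180.49] yaw -2.356256833729908 F [0.74 0.35 0.76] open 85.50826991394035
481,-230,120,-2.7 -> [ 0.2 -0.   0.3] [-254.8  -20.3   60.3]
```

View pics/p3.png

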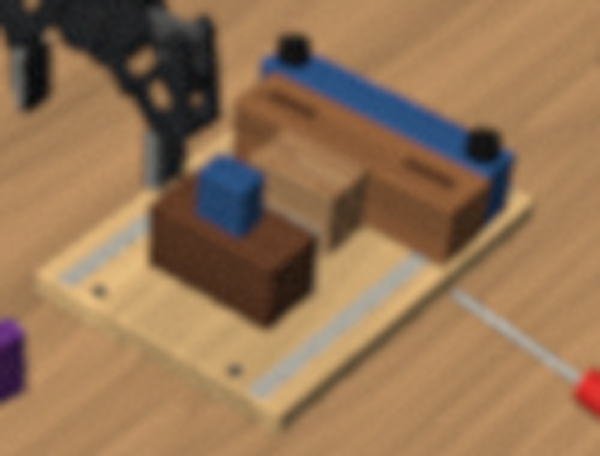

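Two packers stand flush together against the rail, with their tops around crop (310,160). Fetching the third.

apply_moves:
  motion: "0 0 0 -253 -20 20 -1;0 0 0 -253 -20 30 -1;0 0 0 -253 -20 40 -1;0 0 0 -253 -20 50 -1;0 0 0 -253 -20 60 -1;0 0 0 -253 -20 60 -1;0 0 0 -253 -20 60 -1;0 0 0 -253 -20 60 -1"

```text
time: 13.33
ee_pos: [0.476, -0.2427, 0.12]
eef_rot: [[0.058, 0.998, 0.001], [0.998, -0.058, -0.005], [-0.005, 0.002, -1.0]]
wrist_force: [-0.7, 0.2, 0.2]
opening: 0.0853
```

```bash
python3 go.py 481,-230,70,-2.7
```

```text
t 13.3333 tcp [ 475.95 -242.72  119.96] yaw -3.315595476758858 F [-0.67  0.19  0.16] open 85.28262507410764
481,-230,70,-2.7 -> [ 0.1  0.3 -0.6] [13.2  4.2 49.9]
```

apply_moves:
  motion: "0 0 -0.5 10 4 10 -1;0 0 -0.5 11 4 30 -1;0 0 -0.5 11 4 50 -1;0 0 -0.5 11 4 50 -1"

```text
time: 13.67
ee_pos: [0.4797, -0.229, 0.0664]
eef_rot: [[0.046, 0.999, -0.003], [0.999, -0.046, -0.003], [-0.003, -0.003, -1.0]]
wrist_force: [-0.7, 0.7, -0.3]
opening: 0.0854
```

```bash
python3 go.py 481,-230,47,-2.7
```

```text
t 13.6667 tcp [ 479.68 -228.97   66.37] yaw -2.636852894004466 F [-0.65  0.65 -0.25] open 85.44038363582642
481,-230,47,-2.7 -> [-0.2  0.2  0.1] [-0.9  1.4 19.4]
```

apply_moves:
  motion: "0 0 0 -1 1 12 -1;0 0 0 -1 1 20 -1;0 0 0 -1 1 20 -1;0 0 0 -1 1 20 0.6;0 0 0 -1 1 20 0.6;0 0 0 -1 1 20 0.6;0 0 0 -1 1 20 0.6;0 0 0 -1 1 20 0.6"

```text
time: 14.33
ee_pos: [0.4812, -0.2302, 0.0475]
eef_rot: [[0.046, 0.999, -0.002], [0.999, -0.046, -0.003], [-0.003, -0.002, -1.0]]
wrist_force: [-1.8, 0.8, 7.7]
opening: 0.0595
```

```bash
python3 go.py 518,168,190,1.5
python3 - <<'E'
from h import *
s=cams.grab_frame("scene")
cv2.imwrite("pics/p4.png",cv2.resize(s[190:290,150:270,::-1],(480,400),interpolation=2))
E
```

```text
t 14.3333 tcp [ 481.16 -230.23   47.49] yaw -2.6424954155832774 F [-1.78  0.79  7.72] open 59.54894205630307
518,168,190,1.5 -> [-0.1  0.2 -4.1] [ 399.1   18.2 -143.6]
```

View pics/p4.png

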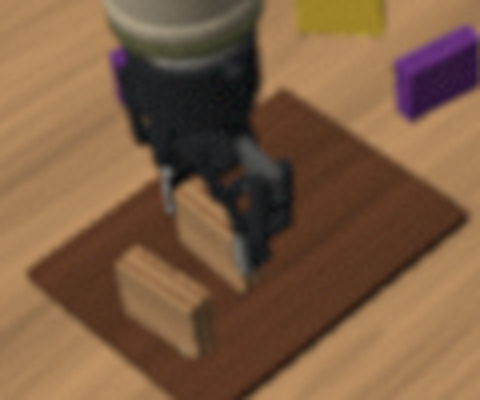

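The packer is gripped squarely, at crop (215,230). Carrying it over.

apply_moves:
  motion: "0 0 0 0 0 -40 0.6;0 0 0 0 0 -80 0.6;0 0 0 0 0 -120 0.6;0 0 -2 40 2 -148 0.6;0 0 -4 397 18 -148 0.6;0 0 -4 397 18 -148 0.6;0 0 -4 397 18 -148 0.6;0 0 -4 397 18 -148 0.6"

```text
time: 15.05
ee_pos: [0.4998, -0.0281, 0.1937]
eef_rot: [[-0.023, 1.0, 0.0], [1.0, 0.023, -0.002], [-0.002, 0.0, -1.0]]
wrist_force: [1.6, -0.3, -0.4]
opening: 0.0595
```

```bash
python3 go.py 518.5,166,140,1.5
```

```text
t 15.05 tcp [499.81 -28.05 193.68] yaw 1.3167615720750347 F [ 1.63 -0.34 -0.42] open 59.45370457076878
518.5,166,140,1.5 -> [ 0.   0.1 -0.2] [193.7  23.1  53.4]
```

apply_moves:
  motion: "0 0 0 193 23 0 0.6;0 0 0 193 23 0 0.6;0 0 0 193 23 0 0.6;0 0 0 193 23 0 0.6;0 0 0 193 23 20 0.6;0 0 0 193 23 50 0.6;0 0 0 193 23 50 0.6;0 0 0 193 23 50 0.6"

```text
time: 15.72
ee_pos: [0.5177, 0.1646, 0.143]
eef_rot: [[-0.023, 1.0, -0.002], [1.0, 0.023, -0.003], [-0.003, -0.002, -1.0]]
wrist_force: [0.1, -1.0, 0.8]
opening: 0.0593
```

```bash
python3 go.py 518.5,166.5,80,1.5
python3 - <<'E'
from h import *
s=cams.grab_frame("scene")
cv2.imwrite("pics/p5.png",cv2.resize(s[110:220,255:390,::-1],(540,440),interpolation=2))
E
```

```text
t 15.7167 tcp [517.74 164.61 143.04] yaw 1.2990159871889901 F [ 0.13 -0.97  0.76] open 59.26030227529307
518.5,166.5,80,1.5 -> [-0.1  0.2 -0.2] [ 2.1  0.9 63. ]
```

View pics/p5.png

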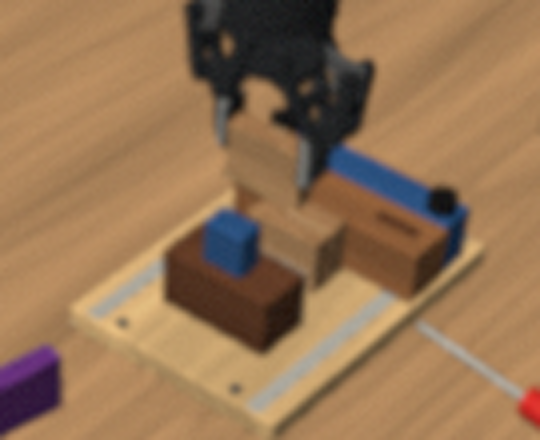

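The packer hangs upright over the remaining gap between the jaw and packer 2. Lowering with a force check.

apply_moves:
  motion: "0 0 0 2 1 30 0.6;0 0 0 2 1 45 0.6;0 0 0 2 1 57 0.6;0 0 0 2 1 57 0.6;0 0 0 2 1 57 0.6"

```text
time: 16.18
ee_pos: [0.5204, 0.1656, 0.0886]
eef_rot: [[-0.02, 1.0, 0.001], [1.0, 0.02, -0.002], [-0.002, 0.001, -1.0]]
wrist_force: [-0.2, -0.2, 0.0]
opening: 0.0593
```

```bash
python3 go.py 518.5,166.5,55,1.5
```

```text
t 16.1833 tcp [520.39 165.64  88.56] yaw 1.1573932465985575 F [-0.17 -0.21  0.02] open 59.3217903648367
518.5,166.5,55,1.5 -> [ 0.1  0.1 -0.3] [ 1.  -1.9 33.6]
```

apply_moves:
  motion: "0 0 -0.3 1 -1 12 0.6;0 0 -0.3 1 -1 24 0.6;0 0 -0.3 1 -1 31 0.6;0 0 -0.3 1 -1 32 0.6;0 0 -0.3 1 -1 32 0.6"

```text
time: 16.6
ee_pos: [0.519, 0.1664, 0.0559]
eef_rot: [[-0.025, 1.0, 0.0], [1.0, 0.025, -0.003], [-0.003, 0.0, -1.0]]
wrist_force: [0.1, 0.2, -1.2]
opening: 0.0596
```

```bash
python3 go.py 518.5,173,54,1.5
```

```text
t 16.6 tcp [518.97 166.36  55.87] yaw 1.45820978966747 F [ 0.1   0.16 -1.17] open 59.586057839587895
518.5,173,54,1.5 -> [ 0.   0.1 -0. ] [ 6.7 -0.3  1.9]
```

apply_moves:
  motion: "0 0 0 2 0 1 0.6;0 0 0 4 0 2 0.6;0 0 0 6 0 2 0.6;0 0 0 7 0 2 0.6;0 0 0 8 0 2 0.6;0 0 0 8 0 2 0.6"

```text
time: 17.1
ee_pos: [0.5186, 0.1741, 0.0538]
eef_rot: [[-0.025, 1.0, -0.0], [1.0, 0.025, -0.003], [-0.003, -0.0, -1.0]]
wrist_force: [-1.6, -2.3, -0.7]
opening: 0.0591
```

```bash
python3 go.py 518.5,173,54,1.5
```

```text
t 17.1 tcp [518.63 174.07  53.8 ] yaw 1.4481901359208518 F [-1.57 -2.3  -0.73] open 59.11680195437346
518.5,173,54,1.5 -> [-0.   0.2 -0.1] [-1.1 -0.2 -0.2]
```

Contact at y≈174, as expected (218.5−45). Release and rise.

apply_moves:
  motion: "0 0 0 0 0 0 0;0 0 0 0 0 0 -1;0 0 0 0 0 0 -1;0 0 0 0 0 0 -1;0 0 0 0 0 -20 -1;0 0 0 0 0 -50 -1;0 0 0 0 0 -90 -1;0 0 0 0 0 -120 -1"

```text
time: 17.77
ee_pos: [0.519, 0.1744, 0.1764]
eef_rot: [[-0.025, 1.0, 0.001], [1.0, 0.025, -0.003], [-0.003, 0.001, -1.0]]
wrist_force: [0.9, 0.9, 0.3]
opening: 0.0854
```

```bash
python3 go.py 516.5,50,150,1.5
```

```text
t 17.7667 tcp [519.   174.37 176.37] yaw 1.4246544937820673 F [0.9  0.92 0.27] open 85.36982172279983
516.5,50,150,1.5 -> [ 0.1  0.1 -0.1] [-124.2   -5.6   26.7]
```

apply_moves:
  motion: "0 0 0 -110 -3 0 1;0 0 0 -110 -3 0 1;0 0 0 -110 -3 0 1;0 0 0 -110 -3 20 1;0 0 0 -110 -3 40 1;0 0 0 -110 -3 40 1;0 0 0 -110 -3 40 1;0 0 0 -110 -3 40 1"

```text
time: 18.43
ee_pos: [0.5193, 0.0646, 0.1376]
eef_rot: [[-0.025, 1.0, 0.002], [1.0, 0.025, -0.002], [-0.002, 0.002, -1.0]]
wrist_force: [0.6, -0.5, 0.6]
opening: -0.0002
```

```bash
python3 go.py 517.5,75,91,1.5
python3 - <<'E'
from h import *
s=cams.grab_frame("scene"); t=cams.grab_frame("top")
cv2.imwrite("pics/p6.png",np.hstack([cv2.resize(s[110:220,255:390,::-1],(400,326),interpolation=2),cv2.resize(t[175:260,140:252,::-1],(400,326),interpolation=2)]))
E
```

```text
t 18.4333 tcp [519.26  64.62 137.61] yaw 1.4555473013455271 F [ 0.57 -0.46  0.65] open -0.1534045988765314
517.5,75,91,1.5 -> [ 0.1  0.1 -0. ] [10.5 -1.6 46.6]
```

View pics/p6.png

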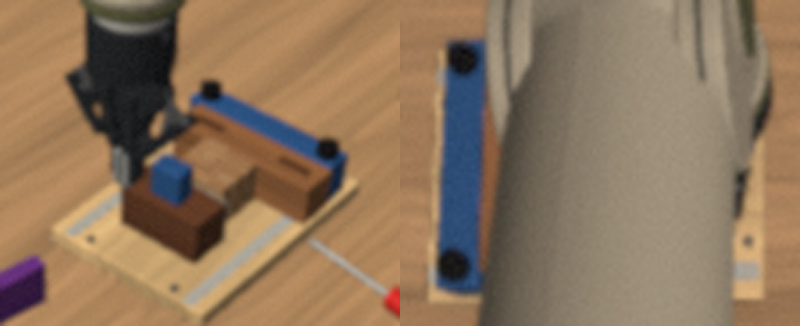

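Three packers stand together against the rail, at crop (220,165). The closed fingers are behind the blue grip. Lowering, then pushing.

apply_moves:
  motion: "0 0 0 10 -2 25 1;0 0 0 12 -2 40 1;0 0 0 14 -2 46 1;0 0 0 14 -2 46 1;0 0 0 14 -2 46 1"

```text
time: 18.95
ee_pos: [0.5177, 0.0785, 0.0926]
eef_rot: [[-0.026, 1.0, 0.003], [1.0, 0.026, -0.002], [-0.002, 0.003, -1.0]]
wrist_force: [0.5, 0.3, 0.6]
opening: -0.0003
```

apply_moves:
  motion: "0 0 0 6 0 0 1;0 0 0 12 0 0 1;0 0 0 18 0 0 1;0 0 0 22 0 0 1;0 0 0 26 0 0 1;0 0 0 26 0 0 1"

```text
time: 19.45
ee_pos: [0.5171, 0.1053, 0.0927]
eef_rot: [[-0.027, 1.0, 0.004], [1.0, 0.027, -0.002], [-0.002, 0.003, -1.0]]
wrist_force: [-0.4, -1.4, 0.6]
opening: -0.0001
```

apply_moves:
  motion: "0 0 0 3 0 0 1;0 0 0 6 0 0 1;0 0 0 8 0 0 1;0 0 0 9 0 0 1;0 0 0 9 0 0 1"

```text
time: 19.87
ee_pos: [0.517, 0.1145, 0.0927]
eef_rot: [[-0.027, 1.0, 0.004], [1.0, 0.027, -0.002], [-0.002, 0.004, -1.0]]
wrist_force: [0.1, -3.0, 1.2]
opening: -0.0001
```

apply_moves:
  motion: "0 0 0 1 0 0 1;0 0 0 2 0 0 1;0 0 0 2 0 0 1"

```text
time: 20.12
ee_pos: [0.517, 0.1166, 0.0927]
eef_rot: [[-0.027, 1.0, 0.004], [1.0, 0.027, -0.002], [-0.002, 0.004, -1.0]]
wrist_force: [0.0, -3.2, 0.8]
opening: -0.0002
```

apply_moves:
  motion: "0 0 0 1 0 0 1;0 0 0 2 0 0 1;0 0 0 2 0 0 1"

```text
time: 20.37
ee_pos: [0.517, 0.1179, 0.0927]
eef_rot: [[-0.026, 1.0, 0.004], [1.0, 0.026, -0.003], [-0.003, 0.004, -1.0]]
wrist_force: [0.9, -4.7, 3.0]
opening: 0.0001
```

apply_moves:
  motion: "0 0 0 1 0 0 1;0 0 0 2 0 0 1;0 0 0 2 0 0 1"

```text
time: 20.62
ee_pos: [0.5169, 0.118, 0.0927]
eef_rot: [[-0.024, 1.0, 0.003], [1.0, 0.025, -0.005], [-0.005, 0.003, -1.0]]
wrist_force: [-1.0, -9.5, 3.6]
opening: -0.0001
```

The jaw has tightened: it stalls at about 16 mm of travel, well short of the 34 mm stop, and the force is rising. Holding and checking that it's steady.

apply_moves:
  motion: "0 0 0 2.5 0 0 1;0 0 0 2.5 0 0 1;0 0 0 2.5 0 0 1;0 0 0 2.5 0 0 1;0 0 0 2.5 0 0 1;0 0 0 2.5 0 0 1"

```text
time: 21.12
ee_pos: [0.5169, 0.118, 0.0927]
eef_rot: [[-0.022, 1.0, 0.003], [1.0, 0.022, -0.008], [-0.008, 0.003, -1.0]]
wrist_force: [-0.8, -11.9, 4.8]
opening: 0.0003
```

```bash
python3 - <<'E'
from h import *
s=cams.grab_frame("scene"); t=cams.grab_frame("top")
cv2.imwrite("pics/p7.png",np.hstack([cv2.resize(s[120:220,265:390,::-1],(400,320),interpolation=2),cv2.resize(t[175:260,140:252,::-1],(400,320),interpolation=2)]))
for i in range(4):
    cams.grab_frame("top"); print(telemetry.get_state()["wrist_force"].round(1) if hasattr(telemetry.get_state()["wrist_force"],"round") else telemetry.get_state()["wrist_force"])
E
python3 go.py
```

```text
[ -0.6 -11.8   4.5]
[ -0.9 -11.6   4.6]
[ -1.2 -11.8   4.3]
[ -1.7 -11.4   4.3]
t 21.4167 tcp [516.94 117.98  92.75] yaw 1.2763420462196837 F [ -1.67 -11.42   4.32] open 0.14419534807691187
```

View pics/p7.png

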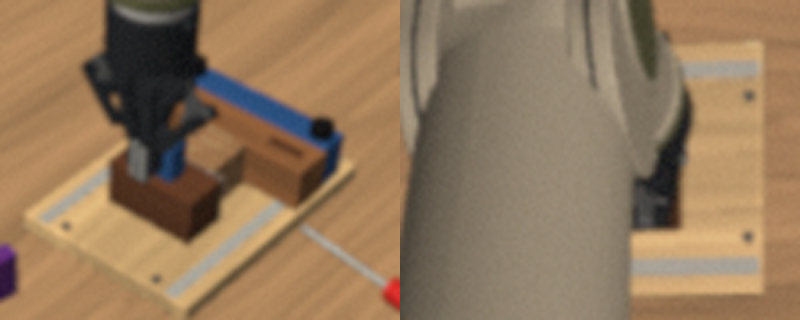

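The jaw is closed on the stack, the rail is on the fence, and the force is steady at about 11.6 N. Handing in.

```bash
python3 -c "
from bench import ticket
print(ticket.hand_in())"
```

```text
the job is handed in; nothing more can be done
None
```

I stood three plywood packers on edge, flat together, between the rail and the jaw. I then pushed the jaw shut with the closed fingers behind its blue grip and handed in at about 21.4 s while still pushing.

- **Final push:** it held steady at 11.4–11.9 N. The spring takes about 3 N of that, which leaves roughly 8 N on the stack by estimate. The push arm stayed at y = 118.0 mm without moving.
- **Jaw travel:** the jaw stalled after about 16 mm, well short of its 34 mm stop. I used three packers because the gap came out at 68–70 mm, so two would have tightened almost at the stop.
- **Rail and stack:** the first packer pushed the rail until it stopped against the fence. The last scene picture shows the rail on the fence and the packers upright behind the jaw.
- **Not checked:** the arm hid most of the jig in the top view at the end, so I judged flatness from the scene view and the contact positions only.
- **Disagreement:** the two cameras differed by about 5 mm in x, which did not affect the grasps.
- **Other objects:** I did not touch the hammer, screwdriver, glue jar or the purple and yellow look-alikes.

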